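# Index the swivel vise one notch

## Task

Turn the small swivel vise on by one notch: lift its spring pin out by the steel pull knob, swing the locking arm round to the next notch on the side where the open catch tray stands, and let the pin drop fully home there. The notch must be felt for with the pin riding lightly on the plate; do not force the pin sideways against the metal. Leave the vise locked, let go of it, and leave the other things on the bench where they are.

Things in the scene. Friction and masses are not known exactly. Their poses are not given: they have to be found in the camera images.
- stand: Fixed stand of the swivel vise: a dark steel disc 224 mm across and 12 mm thick on the bench, carrying a curved notched steel strip. Origin on the vertical pivot axis, at bench height. Its own -x axis points from the pivot to the home notch, over which the locking arm starts.
- home_notch (a point): Home notch of the strip, a point 95 mm from the pivot at strip-top height (26 mm above the bench). The strip is 24 to 28 mm wide and runs along a 95 mm arc from stop to stop, flat but for steps of 0.5 mm and three 13 mm wide notches: home and one to each side, 34 to 54 degrees (0.59 to 0.94 rad) away. Side notches are set anew each time and not measured: find them by feel.
- swivel (a joint): Turn of the vise head and its locking arm about the pivot, rad: 0 = pin in the home notch (start), positive = arm towards the stand's own +y, negative = towards its -y; stops at +/-1.13. Turning friction about 0.12 N m, and it stays where left.
- boss_top (a point): Top centre of the boss at the end of the locking arm, right under the knob: 28 mm across, top 48 mm above the bench, 95 mm from the pivot. The blue arm, 24 mm wide, top 46 mm above the bench, joins it to the pivot. The vise jaws over the pivot hold a strip of wood, reach 131 mm above the bench and come no nearer than 70 mm to the knob's centre.
- plunger (a joint): Height of the spring pin and its knob above fully home, m: 0 = fully down in a notch, about 0.009 = pin riding on top of the strip, 0.018 = end of travel. The spring pushes down with 7 N at 0 and 12.5 N at 0.018. The pin must be raised by more than 0.0095 to swing free.
- knob_top (a point): Centre of the top face of the pull knob: an upright steel cylinder 26 mm in diameter and 28 mm tall with thin dark rings, on top of the pin at the end of the locking arm, 95 mm from the pivot. Its top is 82 mm and its underside 54 mm above the bench when the pin is home. It moves straight up and down with the pin and swings with the arm.
- pin_tip: Steel index pin, 10 mm in diameter with a round nose, under knob and arm. Its origin is on the pivot axis (not at the pin), at bench height when the pin is home; it rises with the pin and turns with the arm. The pin is 95 mm along its own -x; its nose goes 9 mm below the strip's top when home. More than 30 N of force on it would bend it.
- catch_tray: Loose open aluminium tray 120 x 80 x 28 mm, lying about 200 mm from the pivot to the left or right of the stand; it tells which way to turn. Origin centre of its underside. Not to be moved.
- glue_jar: Bystander: round amber jar 52 mm across, 85 mm tall, on the other side of the stand. Origin centre of its underside.
- wrench: Bystander: steel wrench 160 mm long, lying beyond the stand.
- screwdriver: Bystander: screwdriver 190 mm long with wooden handle, lying between the robot and the stand.
- paint_a: Bystander: brown paint bottle 44 mm across, 90 mm tall, far left.
- paint_b: Bystander: white paint bottle 44 mm across, 90 mm tall, far left.
- offcut: Bystander: wooden block 110 x 45 x 30 mm, far right.

How it is judged:
On the way, in this order (a step that is already met when the one before it is completed fails the run):
1. the pin is drawn up clear of the home notch (value of joint plunger above 0.0085 m and value of joint swivel between -0.1 and 0.1 rad), for 0.1 s.
2. the arm has been swung towards the catch tray's side with the pin up (((y of catch_tray in the frame of stand above 0 m and value of joint swivel above 0.25 rad) or (y of catch_tray in the frame of stand below 0 m and value of joint swivel below -0.25 rad)) and value of joint plunger above 0.006 m), for 0.05 s.
At the end, for the whole second after the job is handed in: The locking arm stands in the side notch towards the catch tray (more than 0.5 rad from home on that side), the pin is fully home (within 1.5 mm of its lowest position), the vise is still (under 0.02 rad/s) and the robot has let go (((y of catch_tray in the frame of stand above 0 m and value of joint swivel above 0.5 rad) or (y of catch_tray in the frame of stand below 0 m and value of joint swivel below -0.5 rad)) and value of joint plunger below 0.0015 m and velocity of joint swivel between -0.02 and 0.02 rad/s); the robot touches nothing.
It fails at once if the index pin is forced with more than 30 N against the strip (contact force between pin_tip and anything else above 30 N).
It fails at once if another thing on the bench is moved by more than 30 mm (distance of any of catch_tray, glue_jar, wrench, screwdriver, paint_a, paint_b, offcut from where it was at the start of the episode above 0.03 m).
It also fails if it takes over 64 s, if anything falls off the work surface, if the arm or the gripper's body presses on something with over 40 N, if the wrist force passes 120 N, or if a joint passes its speed limit or range.

## Robot

A 6-joint arm with a two-finger parallel gripper is mounted at the origin on the work surface. World frame = base frame: x ahead of the robot, y to its left, z up, the work surface at z = 0. Lengths are in m, angles in rad, forces in N, time in s.
With the tool pointing down it reaches from about 0.275 to 0.875 m from the base axis. Payload 12.5 kg.
Tool frame: the origin (TCP) lies at the very end of the fingers, on their centre line; the grasp point (between the pads) lies 19 mm behind it; x points along the fingers, y is the direction in which the jaws open and shut, and the axes are right-handed (so a half turn about x gives the same grasp; the last joint's range is limited). The gripper opens to 85 mm and grips with 20 to 120 N. Pads are 22 mm wide; open, the fingers measure 114 mm over their backs; the gripper's body (76 mm by 85 mm) begins 54 mm behind the grasp point. The pads swing forward as they close: fully open they stand 13 mm farther back than shut.
Start: joints at [-1.228, 0.351, 1.652, -0, 1.139, -0.085], TCP at [0.228, -0.5, 0.231] pointing down, gripper open.
Joint ranges: [-2.75, 2.75], [-0.79, 2.1], [0.01, 2.65], [-1.57, 4.71], [0.07, 3.14], [-2.87, 2.87]. Speed limits (rad/s): [2.22, 2.22, 2.79, 3.14, 3.14, 3.14].

## Interface

Orientations are given as a unit quaternion [w, x, y, z].
In Python, from bench import monitor, snapshot, camera_model, manip, trace gives the robot as it stands.
- The arm moves only by the tool servo_tool, never from a script. Its argument "moves" is a list that holds one entry, the list of rows, each a list of 7 numbers: the shift along the world's x, y, z in mm, then the turn, a rotation vector about the world's x, y, z in degrees, then the finger opening in mm, from 0 to 85.4. In form: [[[dx, dy, dz, ax, ay, az, claw], ...]]. A call has 1 to 12 rows; each row is the pose to reach, as a shift and turn from the pose measured when the call began; what a row does not reach only later rows make up. A row lasts 1/10 s, in which the tool goes at most 50 mm and 8.59 degrees, less where a joint would pass 70% of its speed; a pose out of reach is approached as far as the arm can. A call with a gripper value outside its range is refused whole. The fingers move at their own pace and stop on an object; "newtons" is the grip in N (left out, the last holds). Time passes only in rows, so rows that repeat a pose let the fingers close. It gives the time, the measured TCP pose, the force and the opening at its end, in the units of the state.
- monitor.state(): the state, without advancing time (a new reading comes with each control period).
- snapshot(name): name is "side" or "top" or "wrist"; returns (picture, depth): 420x560x3 uint8, red, green, blue; 420x560 float32, m along the optical axis (not along the pixel's ray), 0 where there is no reading.
- camera_model(name): a dict with "vfov" (degrees; the focal length in pixels is half the picture's height over the tangent of half this angle, whatever the lens; pixels are square), "cx", "cy" (the principal point, pixels), "eye" and "orientation" of the camera in the world. Camera axes: x right, y down, z forward; pixel columns grow to the right and rows downward; lengths in m; the calibration is good to about 2 mm. The wrist camera is an equidistant fisheye: a pixel r from the principal point sees the ray r / f radians off the axis. A picture is of the moment at which its call begins: read the wrist's pose just before it. camera_model takes no time and is no camera call; for the wrist camera it gives the pose at the moment of the call.
- manip.sign_off(): hands the job in, once; it reports no verdict.
Trained networks look in the newest picture that a camera, given by its name, has taken for a name from the list of things; names that differ only in an ending like _2 or _b are one class to them, and where a whole thing is asked for, a point or a joint stands for the part that bears it (a point fixed in the world has none). Each returns a list of dicts, best first, with "conf" (0 to 1); they miss things now and then, are a little off and sometimes report something else, mostly with a low value. They report only what shows in the picture. A call takes as long as a camera call.
- trace(camera, label): "mask" (420x560 bool, what is visible of it) and "rect" ([centre column, centre row, width, height] in pixels, round what is visible of it).
The state is a dict: "time": time; "joints": joint angles; "joint_vel": joint speeds; "tau": joint torques, N m; "tool_pos": TCP position; "orientation": TCP orientation; "ft_force": force on the tool from outside, world axes, zero at the start; "torque": the same for the moment, N m; "grip_width": opening from 0.0 (shut) to 1.0 (fully open).
Only numpy, scipy, OpenCV 4.12 (cv2) and the standard library are available. Lean on these libraries where they do the work, as an engineer would, in place of code of your own. Each camera call takes 0.05 s, during which the arm holds its last target.

## Working session

There is one attempt and no reset: what is moved stays moved. The work goes in short steps, Python scripts to look and compute and a tool call to move; the robot and the scene stay as the last step left them, time stands still between calls to the robot, and variables do not carry over. Pictures are saved under pics/ and viewed, and the job is handed in when it is done.

Besides the shell and the picture viewer there is one more tool, called by a JSON object that holds its "op" and its "data", one argument or row to a line. servo_tool: Moves the arm, as the interface text tells. Its arguments: {"type":"object","properties":{"moves":{"type":"array","items":{"type":"array","items":{"type":"array","items":{"type":"number"}}}},"newtons":{"type":"number"}},"required":["moves"]}

```bash
mkdir -p pics; ls
python3 - <<'E'
from bench import monitor, snapshot, camera_model, trace
import cv2,numpy as np
print(monitor.state())
for n in ("top","side"):
    p,d=snapshot(n); cv2.imwrite(f"pics/{n}0.png",p[:,:,::-1]); np.save(f"{n}0.npy",d)
    print(n,camera_model(n))
    for l in ("knob_top","stand","catch_tray","boss_top","glue_jar","screwdriver"):
        r=trace(n,l)
        print(l,[(round(x["conf"],2),np.round(x["rect"],1).tolist()) for x in r[:2]])
E
```

```text
pics
{'time': 0.0, 'joints': array([-1.22762372e+00,  3.51229218e-01,  1.65242686e+00,  2.25318799e-05,
        1.13908311e+00, -8.45899984e-02]), 'joint_vel': array([ 1.06084021e-03, -6.96014941e-04, -1.51711031e-03,  7.89233164e-04,
        3.96921886e-05, -8.81390369e-04]), 'tau': array([-3.50032904e-03, -5.06098723e+01, -2.91408813e+01, -3.81257523e-04,
        4.57872069e-03,  2.60508654e-05]), 'tool_pos': array([ 0.22808265, -0.50011878,  0.23076121]), 'orientation': array([-0.1496803 , -0.69095047, -0.15048612,  0.69104065]), 'ft_force': array([-0.04766756,  0.01797528,  0.76855808]), 'torque': array([-0.00765345,  0.02786197, -0.02482841]), 'grip_width': 1.00115746444614}
top {'vfov': 45.470745182026256, 'cx': 274.7924504972634, 'cy': 208.88411259963206, 'eye': array([ 0.54253333, -0.0081181 ,  1.58939111]), 'orientation': array([-0.01578826,  0.71232542, -0.7014258 ,  0.01857608])}
knob_top [(0.59, [308.4, 245.9, 4.5, 10.1]), (0.27, [360.5, 200.4, 20.6, 21.7])]
stand [(0.78, [296.2, 219.0, 66.9, 69.2]), (0.71, [310.0, 247.3, 7.3, 8.6])]
catch_tray [(0.69, [235.2, 238.3, 42.1, 41.4])]
boss_top []
glue_jar [(0.69, [359.6, 201.2, 15.5, 18.8])]
screwdriver [(0.7, [362.5, 201.6, 20.3, 21.3]), (0.56, [324.4, 257.4, 42.8, 15.4])]
side {'vfov': 46.465310754202356, 'cx': 270.90028216016503, 'cy': 206.43468705580904, 'eye': array([0.27691394, 0.78572611, 1.00086956]), 'orientation': array([ 0.08176164, -0.19481596,  0.91135003, -0.35327455])}
knob_top []
stand [(0.92, [303.0, 195.4, 82.7, 78.8]), (0.62, [339.9, 189.4, 10.7, 10.4])]
catch_tray [(0.95, [299.2, 263.4, 55.6, 39.9])]
boss_top [(0.89, [304.7, 178.9, 73.2, 46.6]), (0.23, [302.7, 196.7, 83.2, 80.3])]
glue_jar [(0.63, [309.8, 148.6, 21.2, 31.3])]
screwdriver [(0.75, [354.2, 205.9, 8.8, 52.9])]
```

Run:
```python
import cv2
for n,(r0,r1,c0,c1) in {"top":(160,300,200,390),"side":(110,300,220,410)}.items():
    i=cv2.imread(f"pics/{n}0.png"); cv2.imwrite(f"pics/{n}0c.png",cv2.resize(i[r0:r1,c0:c1],None,fx=4 if n=="top" else 3,fy=4 if n=="top" else 3,interpolation=cv2.INTER_CUBIC))
```

```text
(no output)
```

View pics/top0c.png

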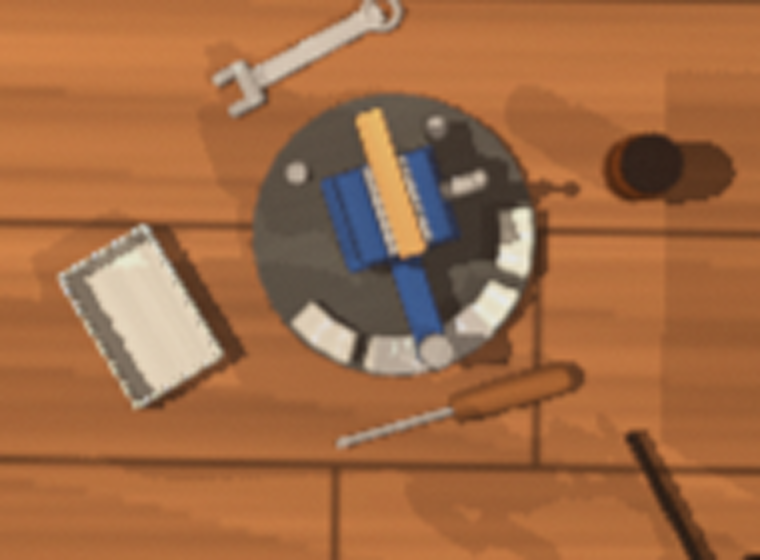

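View pics/side0c.png

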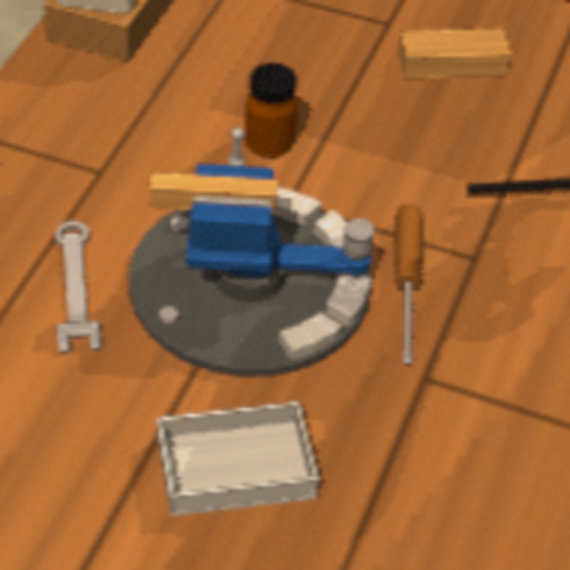

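View pics/side0.png

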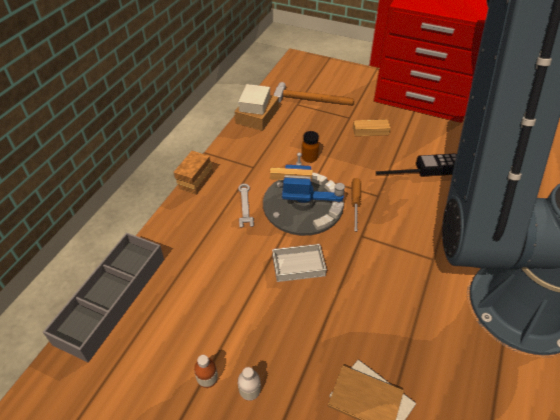

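```bash
cat > h.py <<'E'
import numpy as np,cv2
from scipy.spatial.transform import Rotation as R
def ray(m,u,v):
    f=210/np.tan(np.radians(m["vfov"]/2)); q=m["orientation"]
    d=np.array([(u-m["cx"])/f,(v-m["cy"])/f,1.]);
    return R.from_quat([q[1],q[2],q[3],q[0]]).apply(d)
def at(m,u,v,z):
    d=ray(m,u,v); return m["eye"]+d*(z-m["eye"][2])/d[2]
def proj(m,P):
    f=210/np.tan(np.radians(m["vfov"]/2)); q=m["orientation"]
    c=R.from_quat([q[1],q[2],q[3],q[0]]).inv().apply(np.atleast_2d(P)-m["eye"])
    return np.c_[m["cx"]+f*c[:,0]/c[:,2],m["cy"]+f*c[:,1]/c[:,2]]
E
python3 - <<'E'
from h import *
from bench import camera_model
m=camera_model("top"); s=camera_model("side")
print("pivot",at(m,200+395/4,160+235/4,0.012), "trace",at(m,296.2,219,.012))
print("knob",at(m,200+436/4,160+351/4,.082))
print("gap",at(m,200+360/4,160+350/4,.026))
print("tray",at(m,235.2,238.3,.02))
print("side pivot",at(s,303,195.4+1,.012)," knob",at(s,220+358/3,110+229/3,.082), "gap",at(s,220+330/3,110+318/3,.026))
# disc fit from depth/colour masks
from bench import trace
E
```

```text
pivot [ 0.58937756 -0.08965909  0.012     ] trace [ 0.58846627 -0.08163918  0.012     ]
knob [ 0.50073225 -0.11793477  0.082     ]
gap [ 0.49905688 -0.06286494  0.026     ]
tray [0.52496455 0.10859311 0.02      ]
side pivot [ 0.59521374 -0.10625706  0.012     ]  knob [ 0.49858998 -0.11592248  0.082     ] gap [ 0.49849477 -0.05572144  0.026     ]
```

```bash
cat >> h.py <<'E'
def ypose(st):
    q=st["orientation"]; r=R.from_quat([q[1],q[2],q[3],q[0]])
    x,y=r.apply([1,0,0]),r.apply([0,1,0]); return x,y,np.degrees(np.arctan2(y[1],y[0]))
E
python3 - <<'E'
from h import *
from bench import monitor,camera_model
s=monitor.state(); print(ypose(s)); print(camera_model("wrist"))
print("tangent yaw",np.degrees(np.arctan2(np.cos(np.radians(19)),-np.sin(np.radians(19)))))
E
```

```text
(array([-1.24252349e-05, -1.87392547e-05, -1.00000000e+00]), array([ 4.14847275e-01, -9.09891058e-01,  1.18961054e-05]), np.float64(-65.49030093878876))
{'vfov': 65.70646984690485, 'cx': 284.84553261512804, 'cy': 206.4024966771418, 'eye': array([ 0.30454183, -0.46470841,  0.37462213]), 'orientation': array([ 0.13848797,  0.82975089, -0.53320289, -0.0896059 ])}
tangent yaw 109.0
```

{"op": "servo_tool", "data": {
  "moves": [
    [[35, 50, 0, 0, 0, -1, 85], [70, 98, 0, 0, 0, -2, 85], [95, 134, 0, 0, 0, -2, 85], [120, 170, 0, 0, 0, -3, 85], [145, 205, 0, 0, 0, -3, 85], [170, 240, 0, 0, 0, -4, 85], [195, 275, -10, 0, 0, -4, 85], [220, 310, -20, 0, 0, -5, 85], [245, 345, -25, 0, 0, -5.5, 85], [272, 383, -30, 0, 0, -5.5, 85], [272, 383, -30, 0, 0, -5.5, 85], [272, 383, -30, 0, 0, -5.5, 85]]
  ]
}}

```text
time: 1.9
tool_pos: [0.5003, -0.1168, 0.2011]
orientation: [-0.117, -0.697, -0.118, 0.697]
ft_force: [0.2, -0.6, 0.2]
grip_width: 0.998
```

Run:
```python
from h import *
from bench import monitor,camera_model,snapshot,trace
s=monitor.state(); print(s["time"],s["tool_pos"],ypose(s)[2],s["joints"],s["ft_force"])
m=camera_model("wrist"); p,d=snapshot("wrist"); np.save("w1.npy",d); np.save("w1m.npy",m,allow_pickle=True)
print(m)
cv2.imwrite("pics/w1.png",p[:,:,::-1])
for l in ("knob_top","stand","boss_top"):
    print(l,[(round(x["conf"],2),np.round(x["rect"],1).tolist()) for x in trace("wrist",l)[:3]])
```

```text
1.9 [ 0.50033993 -0.11677921  0.20110266] -70.87208220458216 [-3.19835812e-01  3.20875077e-01  1.77624911e+00 -1.95403305e-04
  1.04488806e+00  9.17213472e-01] [ 0.23699331 -0.61196899  0.20072544]
{'vfov': 65.70646984690485, 'cx': 284.84553261512804, 'cy': 206.4024966771418, 'eye': array([ 0.57968082, -0.08838782,  0.3443803 ]), 'orientation': array([ 0.13429844,  0.80378648, -0.5715124 , -0.09625386])}
knob_top [(0.68, [287.5, 109.0, 215.0, 213.7]), (0.59, [287.2, 197.6, 28.3, 33.9]), (0.38, [100.8, 98.2, 88.1, 125.9])]
stand [(0.94, [287.5, 106.1, 214.2, 212.2])]
boss_top [(0.84, [312.9, 108.5, 160.7, 216.9])]
```

View pics/w1.png

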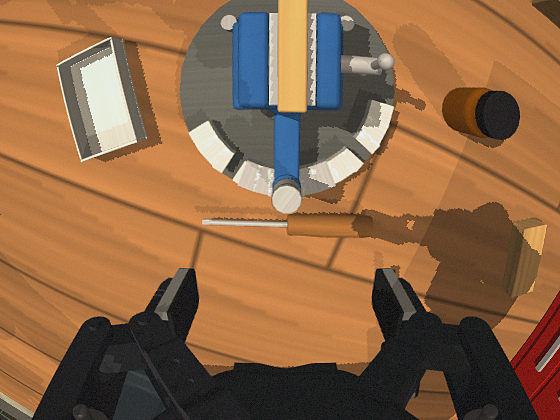

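```bash
cat >> h.py <<'E'
def fray(m,u,v):
    f=210/np.tan(np.radians(m["vfov"]/2)); q=m["orientation"]
    dx,dy=u-m["cx"],v-m["cy"]; r=np.hypot(dx,dy); t=r/f
    d=np.array([np.sin(t)*dx/r,np.sin(t)*dy/r,np.cos(t)])
    return R.from_quat([q[1],q[2],q[3],q[0]]).apply(d)
def fat(m,u,v,z):
    d=fray(m,u,v); return m["eye"]+d*(z-m["eye"][2])/d[2]
E
python3 - <<'E'
from h import *
m=np.load("w1m.npy",allow_pickle=True).item(); d=np.load("w1.npy")
i=cv2.imread("pics/w1.png"); cv2.imwrite("pics/w1c.png",cv2.resize(i[90:230,175:375],None,fx=4,fy=4,interpolation=cv2.INTER_CUBIC))
# 3D cloud
v,u=np.mgrid[0:260,150:420]; P=[]
f=210/np.tan(np.radians(m["vfov"]/2));q=m["orientation"]
dx,dy=u-m["cx"],v-m["cy"];r=np.hypot(dx,dy)+1e-9;t=r/f
D=np.stack([np.tan(t)*dx/r,np.tan(t)*dy/r,np.ones_like(r)],-1)*d[0:260,150:420,None]
W=R.from_quat([q[1],q[2],q[3],q[0]]).apply(D.reshape(-1,3))+m["eye"]
k=(np.abs(W[:,2]-.082)<.004)&(np.hypot(W[:,0]-.5,W[:,1]+.117)<.025)
print("knob",k.sum(),W[k].mean(0),(W[k].max(0)+W[k].min(0))/2,np.ptp(W[k],axis=0))
k=(np.abs(W[:,2]-.026)<.003)&(np.hypot(W[:,0]-.59,W[:,1]+.087)<.13)
S=W[k]
print("strip",k.sum())
# disc outline: disc height vs bench
k=(np.abs(W[:,2]-.012)<.003); Dk=W[k]; Dk=Dk[np.hypot(Dk[:,0]-.59,Dk[:,1]+.087)<.125]
h=cv2.convexHull((Dk[:,:2]*1e3).astype(np.float32))[:,0]
from scipy.optimize import least_squares
def fit(p,r): return least_squares(lambda c:np.hypot(p[:,0]-c[0],p[:,1]-c[1])-r,[590,-87],loss="soft_l1").x
print("disc",fit(h,112),np.abs(np.hypot(*(h-fit(h,112)).T)-112).mean())
c=fit(h,112)/1e3
a=np.degrees(np.arctan2(S[:,1]-c[1],-(S[:,0]-c[0])));rr=np.hypot(S[:,0]-c[0],S[:,1]-c[1])
H,_=np.histogram(a[(rr>.08)&(rr<.11)],bins=np.arange(-90,60,1.5)); print(list(zip(np.arange(-90,58.5,1.5).tolist(),H.tolist())))
E
```

```text
knob 730 [ 0.50144762 -0.11630049  0.0822728 ] [ 0.50082315 -0.11666464  0.08133427] [0.02559412 0.02637037 0.00653633]
strip 4886
disc [589.49127342 -86.46913115] 0.7762756958456787
[(-90.0, 57), (-88.5, 57), (-87.0, 59), (-85.5, 59), (-84.0, 59), (-82.5, 60), (-81.0, 56), (-79.5, 58), (-78.0, 60), (-76.5, 59), (-75.0, 56), (-73.5, 10), (-72.0, 0), (-70.5, 0), (-69.0, 0), (-67.5, 0), (-66.0, 43), (-64.5, 61), (-63.0, 58), (-61.5, 60), (-60.0, 60), (-58.5, 57), (-57.0, 58), (-55.5, 53), (-54.0, 57), (-52.5, 57), (-51.0, 58), (-49.5, 62), (-48.0, 56), (-46.5, 70), (-45.0, 63), (-43.5, 67), (-42.0, 63), (-40.5, 67), (-39.0, 68), (-37.5, 67), (-36.0, 67), (-34.5, 66), (-33.0, 64), (-31.5, 66), (-30.0, 66), (-28.5, 62), (-27.0, 1), (-25.5, 0), (-24.0, 0), (-22.5, 0), (-21.0, 0), (-19.5, 0), (-18.0, 0), (-16.5, 0), (-15.0, 0), (-13.5, 0), (-12.0, 4), (-10.5, 62), (-9.0, 69), (-7.5, 65), (-6.0, 69), (-4.5, 63), (-3.0, 68), (-1.5, 71), (0.0, 65), (1.5, 66), (3.0, 64), (4.5, 67), (6.0, 65), (7.5, 63), (9.0, 66), (10.5, 55), (12.0, 4), (13.5, 0), (15.0, 0), (16.5, 0), (18.0, 0), (19.5, 38), (21.0, 57), (22.5, 61), (24.0, 61), (25.5, 58), (27.0, 62), (28.5, 60), (30.0, 56), (31.5, 56), (33.0, 57), (34.5, 59), (36.0, 59), (37.5, 60), (39.0, 58), (40.5, 57), (42.0, 57), (43.5, 60), (45.0, 60), (46.5, 54), (48.0, 40), (49.5, 2), (51.0, 0), (52.5, 0), (54.0, 0), (55.5, 0), (57.0, 0)]
```

View pics/w1c.png

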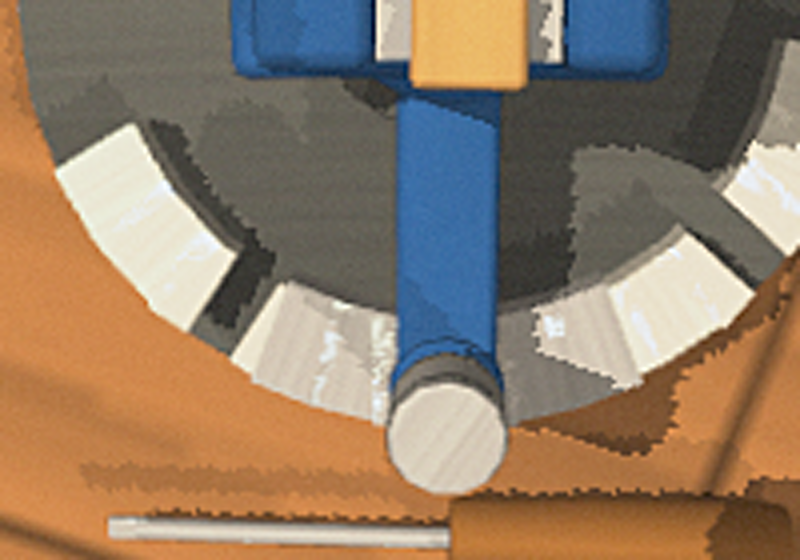

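{"op": "servo_tool", "data": {
  "moves": [
    [[0, 0, -40, 0, 0, 0, 60], [0, 0, -80, 0, 0, 0, 60], [0, 0, -115, 0, 0, 0, 55], [0, 0, -135, 0, 0, 0, 55], [0, 0, -147, 0, 0, 0, 50], [0, 0, -147, 0, 0, 0, 45], [0, 0, -147, 0, 0, 0, 45], [0, 0, -147, 0, 0, 0, 45]]
  ],
  "newtons": 40
}}

```text
time: 2.9
tool_pos: [0.5005, -0.1188, 0.0557]
orientation: [0.117, 0.698, 0.116, -0.697]
ft_force: [-0.1, 0.0, 0.5]
grip_width: 0.523
```

Run:
```python
from h import *
from bench import monitor,camera_model,snapshot,trace
s=monitor.state(); print(s["time"],s["tool_pos"],ypose(s)[2],s["ft_force"],s["grip_width"])
p,d=snapshot("wrist"); q,d=snapshot("side")
i=np.hstack([cv2.resize(p,None,fx=.8,fy=.8)[:336],cv2.resize(q[110:260,240:390],(336,336))])
cv2.imwrite("pics/w2.png",i[:,:,::-1])
```

```text
2.9 [ 0.50046279 -0.11878361  0.0557463 ] -71.08965216886699 [-0.08918775  0.03522603  0.49810136] 0.5232148533419434
```

View pics/w2.png

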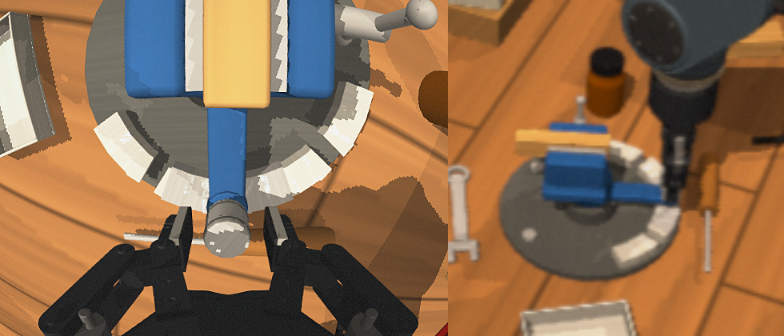

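{"op": "servo_tool", "data": {
  "moves": [
    [[0, 1.5, -2, 0, 0, 0, 40], [0, 1.5, -2, 0, 0, 0, 35], [0, 1.5, -2, 0, 0, 0, 30], [0, 1.5, -2, 0, 0, 0, 26], [0, 1.5, -2, 0, 0, 0, 22], [0, 1.5, -2, 0, 0, 0, 18], [0, 1.5, -2, 0, 0, 0, 15], [0, 1.5, -2, 0, 0, 0, 15]]
  ],
  "newtons": 45
}}

```text
time: 3.8
tool_pos: [0.5004, -0.1172, 0.0537]
orientation: [0.117, 0.698, 0.116, -0.697]
ft_force: [-1.8, -0.6, 5.5]
grip_width: 0.29
```

{"op": "servo_tool", "data": {
  "moves": [
    [[0, 0, 3, 0, 0, 0, 10], [0, 0, 6, 0, 0, 0, 10], [0, 0, 9, 0, 0, 0, 10], [0, 0, 12, 0, 0, 0, 10], [0, 0, 12.5, 0, 0, 0, 10], [0, 0, 12.5, 0, 0, 0, 10]]
  ]
}}

```text
time: 4.4
tool_pos: [0.5004, -0.1171, 0.0661]
orientation: [0.117, 0.698, 0.116, -0.697]
ft_force: [4.3, 0.1, -12.1]
grip_width: 0.286
```

```bash
cat > look.py <<'E'
import sys
from h import *
from bench import monitor,camera_model,snapshot,trace
s=monitor.state(); print(s["time"],s["tool_pos"],ypose(s)[2],s["ft_force"],s["torque"],s["grip_width"])
m=camera_model("wrist");p,d=snapshot("wrist"); q,_=snapshot("side")
i=np.hstack([cv2.resize(p,None,fx=.8,fy=.8)[:336],cv2.resize(q[110:260,240:390],(336,336))])
cv2.imwrite(f"pics/{sys.argv[1]}.png",i[:,:,::-1])
f=210/np.tan(np.radians(m["vfov"]/2));q=m["orientation"]
v,u=np.mgrid[0:420,0:560]
dx,dy=u-m["cx"],v-m["cy"];r=np.hypot(dx,dy)+1e-9;t=r/f
D=np.stack([np.tan(t)*dx/r,np.tan(t)*dy/r,np.ones_like(r)],-1)*d[...,None]
W=R.from_quat([q[1],q[2],q[3],q[0]]).apply(D.reshape(-1,3))+m["eye"]
k=(W[:,2]>.072)&(W[:,2]<.106)&(np.hypot(W[:,0]-s["tool_pos"][0],W[:,1]-s["tool_pos"][1])<.010)
print("knob top z",k.sum(),np.median(W[k],axis=0), np.percentile(W[k][:,2],[25,75,90]) if k.any() else 0)
E
python3 look.py w3
```

```text
4.4 [ 0.50037425 -0.11711962  0.06611887] -71.0826465183877 [  4.31198457   0.11953133 -12.06340612] [-0.01920352 -0.83629882 -0.03254162] 0.2857368497985712
knob top z 1337 [ 0.50079914 -0.11686835  0.09482994] [0.09447604 0.09517504 0.09552221]
```

View pics/w3.png

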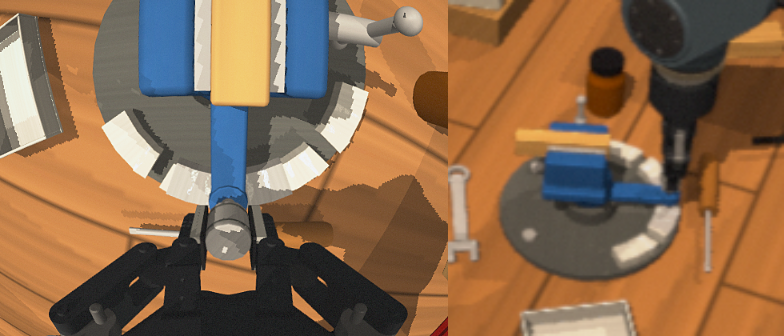

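{"op": "servo_tool", "data": {
  "moves": [
    [[-1.2, 3.9, 0, 0, 0, -2.5, 10], [-2.4, 7.9, 0, 0, 0, -5, 10], [-3.3, 11.9, 0, 0, 0, -7.5, 10], [-4.0, 16.0, 0, 0, 0, -10, 10], [-4.6, 20.1, 0, 0, 0, -12.5, 10], [-5.0, 24.3, 0, 0, 0, -15, 10], [-5.2, 28.4, 0, 0, 0, -17.5, 10], [-5.2, 32.6, 0, 0, 0, -20, 10], [-5.0, 36.7, 0, 0, 0, -22.5, 10], [-4.7, 40.8, 0, 0, 0, -25, 10], [-4.7, 40.8, 0, 0, 0, -25, 10], [-4.7, 40.8, 0, 0, 0, -25, 10]]
  ]
}}

```text
time: 5.7
tool_pos: [0.4963, -0.0763, 0.0661]
orientation: [-0.037, 0.707, -0.038, -0.705]
ft_force: [7.8, -0.2, -11.5]
grip_width: 0.291
```

```bash
python3 look.py w4
```

```text
5.7 [ 0.49627378 -0.07632272  0.06614574] -96.08037090179137 [  7.76863937  -0.21863033 -11.49215978] [ 0.06425557 -1.0470326   0.00889047] 0.29093033886651576
knob top z 1363 [ 0.49661253 -0.0763888   0.09486604] [0.09448481 0.09525346 0.09558811]
```

View pics/w4.png

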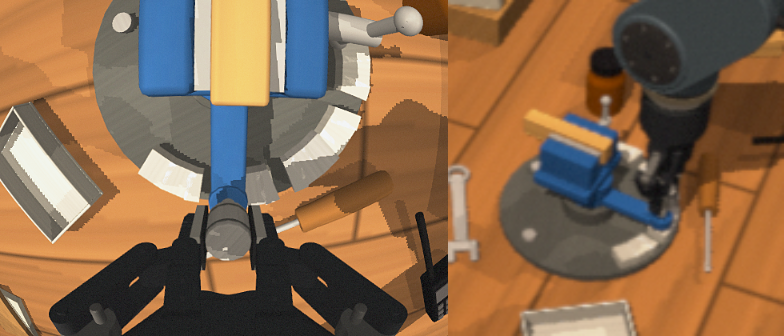

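{"op": "servo_tool", "data": {
  "moves": [
    [[0.4, 0, -1, 0, 0, 0, 10], [0.8, 0, -2, 0, 0, 0, 10], [0.8, 0, -2.6, 0, 0, 0, 10], [0.8, 0, -2.6, 0, 0, 0, 10]]
  ]
}}

```text
time: 6.2
tool_pos: [0.4964, -0.0763, 0.0632]
orientation: [-0.037, 0.707, -0.038, -0.706]
ft_force: [-1.1, -0.8, -9.3]
grip_width: 0.287
```

{"op": "servo_tool", "data": {
  "moves": [
    [[0, 0, -0.5, 0, 0, 0, 10], [0, 0, -0.5, 0, 0, 0, 10]]
  ]
}}

```text
time: 6.4
tool_pos: [0.4964, -0.0763, 0.0629]
orientation: [-0.037, 0.707, -0.038, -0.706]
ft_force: [-0.1, -0.7, -7.2]
grip_width: 0.292
```

{"op": "servo_tool", "data": {
  "moves": [
    [[0, 0, -0.5, 0, 0, 0, 10], [0, 0, -0.5, 0, 0, 0, 10]]
  ]
}}

```text
time: 6.6
tool_pos: [0.4964, -0.0763, 0.0627]
orientation: [-0.037, 0.707, -0.038, -0.706]
ft_force: [-2.7, 0.3, -0.7]
grip_width: 0.29
```

{"op": "servo_tool", "data": {
  "moves": [
    [[0, 0, 0.3, 0, 0, 0, 10], [0.2, 1.6, 0.3, 0, 0, -1, 10], [0.4, 3.3, 0.3, 0, 0, -2, 10], [0.4, 3.3, 0.3, 0, 0, -2, 10]]
  ]
}}

```text
time: 7.0
tool_pos: [0.4969, -0.0727, 0.0629]
orientation: [-0.05, 0.706, -0.051, -0.705]
ft_force: [0.6, -0.5, -8.7]
grip_width: 0.291
```

{"op": "servo_tool", "data": {
  "moves": [
    [[0.2, 1.6, 0, 0, 0, -1, 10], [0.5, 3.3, 0, 0, 0, -2, 10], [0.5, 3.3, 0, 0, 0, -2, 10]]
  ]
}}

```text
time: 7.3
tool_pos: [0.4974, -0.0692, 0.0628]
orientation: [-0.062, 0.705, -0.063, -0.704]
ft_force: [1.5, -0.5, -10.3]
grip_width: 0.29
```

{"op": "servo_tool", "data": {
  "moves": [
    [[0, 0, -0.3, 0, 0, 0, 10], [0, 0, -0.3, 0, 0, 0, 10]]
  ]
}}

```text
time: 7.5
tool_pos: [0.4975, -0.0692, 0.0625]
orientation: [-0.062, 0.705, -0.063, -0.704]
ft_force: [0.6, -0.5, -8.1]
grip_width: 0.287
```

{"op": "servo_tool", "data": {
  "moves": [
    [[0, 0, -0.3, 0, 0, 0, 10], [0, 0, -0.3, 0, 0, 0, 10]]
  ]
}}

```text
time: 7.7
tool_pos: [0.4975, -0.0692, 0.0624]
orientation: [-0.062, 0.705, -0.063, -0.704]
ft_force: [-1.2, -1.1, -5.9]
grip_width: 0.288
```

{"op": "servo_tool", "data": {
  "moves": [
    [[0.3, 1.6, 0, 0, 0, -1, 10], [0.3, 1.6, 0, 0, 0, -1, 10]]
  ]
}}

```text
time: 7.9
tool_pos: [0.4978, -0.0675, 0.0623]
orientation: [-0.069, 0.704, -0.07, -0.703]
ft_force: [1.0, -1.7, -8.9]
grip_width: 0.288
```

{"op": "servo_tool", "data": {
  "moves": [
    [[0.3, 1.6, 0, 0, 0, -1, 10], [0.3, 1.6, 0, 0, 0, -1, 10]]
  ]
}}

```text
time: 8.1
tool_pos: [0.4982, -0.0657, 0.0622]
orientation: [-0.075, 0.704, -0.076, -0.702]
ft_force: [1.5, -1.3, -10.6]
grip_width: 0.291
```

{"op": "servo_tool", "data": {
  "moves": [
    [[0.4, 1.6, 0, 0, 0, -1, 10], [0.4, 1.6, 0, 0, 0, -1, 10]]
  ]
}}

```text
time: 8.3
tool_pos: [0.4986, -0.064, 0.0621]
orientation: [-0.082, 0.703, -0.083, -0.702]
ft_force: [1.5, -1.9, -11.1]
grip_width: 0.283
```

{"op": "servo_tool", "data": {
  "moves": [
    [[0.4, 1.6, 0, 0, 0, -1, 10], [0.4, 1.6, 0, 0, 0, -1, 10]]
  ]
}}

```text
time: 8.5
tool_pos: [0.4991, -0.0622, 0.0621]
orientation: [-0.088, 0.702, -0.089, -0.701]
ft_force: [1.1, -2.3, -10.4]
grip_width: 0.289
```

{"op": "servo_tool", "data": {
  "moves": [
    [[0, 0, -0.5, 0, 0, 0, 10], [0, 0, -0.5, 0, 0, 0, 10]]
  ]
}}

```text
time: 8.7
tool_pos: [0.4991, -0.0622, 0.0615]
orientation: [-0.088, 0.702, -0.089, -0.701]
ft_force: [1.1, -1.4, -10.2]
grip_width: 0.287
```

{"op": "servo_tool", "data": {
  "moves": [
    [[0.4, 1.6, 0, 0, 0, -1, 10], [0.4, 1.6, 0, 0, 0, -1, 10]]
  ]
}}

```text
time: 8.9
tool_pos: [0.4995, -0.0606, 0.0615]
orientation: [-0.095, 0.701, -0.096, -0.7]
ft_force: [1.3, -2.5, -10.6]
grip_width: 0.288
```

{"op": "servo_tool", "data": {
  "moves": [
    [[0, 0, -0.6, 0, 0, 0, 10], [0, 0, -0.6, 0, 0, 0, 10]]
  ]
}}

```text
time: 9.1
tool_pos: [0.4996, -0.0605, 0.0609]
orientation: [-0.095, 0.701, -0.096, -0.7]
ft_force: [1.1, -1.5, -10.0]
grip_width: 0.29
```

Unsupported 1.5 mm below strip level; this is the notch. Lowering gently further.

{"op": "servo_tool", "data": {
  "moves": [
    [[0, 0, -0.7, 0, 0, 0, 10], [0, 0, -1.4, 0, 0, 0, 10], [0, 0, -1.4, 0, 0, 0, 10]]
  ]
}}

```text
time: 9.4
tool_pos: [0.4996, -0.0605, 0.0595]
orientation: [-0.095, 0.701, -0.096, -0.7]
ft_force: [1.0, -3.2, -9.8]
grip_width: 0.29
```

{"op": "servo_tool", "data": {
  "moves": [
    [[0, 0, -0.7, 0, 0, 0, 10], [0, 0, -1.4, 0, 0, 0, 10], [0, 0, -1.4, 0, 0, 0, 10]]
  ]
}}

```text
time: 9.7
tool_pos: [0.4996, -0.0605, 0.058]
orientation: [-0.095, 0.701, -0.096, -0.7]
ft_force: [1.6, -3.0, -8.2]
grip_width: 0.29
```

{"op": "servo_tool", "data": {
  "moves": [
    [[0, 0, -0.7, 0, 0, 0, 10], [0, 0, -1.4, 0, 0, 0, 10], [0, 0, -2, 0, 0, 0, 10], [0, 0, -2, 0, 0, 0, 10]]
  ]
}}

```text
time: 10.1
tool_pos: [0.4995, -0.0605, 0.0559]
orientation: [-0.095, 0.701, -0.096, -0.7]
ft_force: [0.4, -1.7, -7.7]
grip_width: 0.293
```

{"op": "servo_tool", "data": {
  "moves": [
    [[0, 0, -0.7, 0, 0, 0, 10], [0, 0, -1.4, 0, 0, 0, 10], [0, 0, -1.8, 0, 0, 0, 10], [0, 0, -1.8, 0, 0, 0, 10]]
  ]
}}

```text
time: 10.5
tool_pos: [0.4996, -0.0605, 0.0541]
orientation: [-0.095, 0.701, -0.096, -0.7]
ft_force: [0.5, -2.9, -7.6]
grip_width: 0.288
```

```bash
python3 look.py w5
```

```text
10.5 [ 0.49955469 -0.06051161  0.05410354] -105.46641014242188 [ 0.52695824 -2.92244929 -7.55817919] [-0.3908831  -0.06399267 -0.22933409] 0.28824731473084486
knob top z 1358 [ 0.49985501 -0.06061821  0.08288414] [0.08253283 0.08324566 0.08353293]
```

View pics/w5.png

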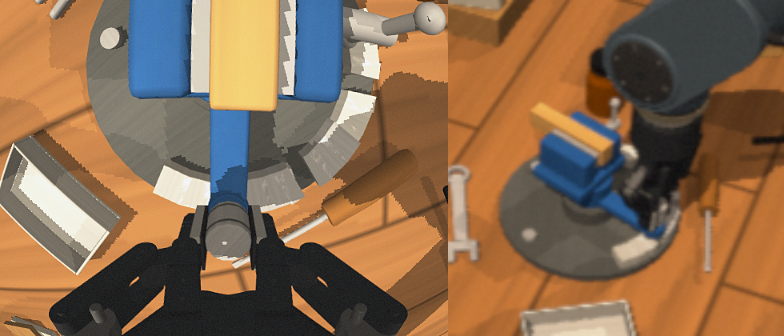

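{"op": "servo_tool", "data": {
  "moves": [
    [[0, 0, -0.5, 0, 0, 0, 10], [0, 0, -0.5, 0, 0, 0, 30], [0, 0, -0.5, 0, 0, 0, 45], [0, 0, -0.5, 0, 0, 0, 60], [0, 0, -0.5, 0, 0, 0, 60], [0, 0, -0.5, 0, 0, 0, 60]]
  ]
}}

```text
time: 11.2
tool_pos: [0.4997, -0.0605, 0.0538]
orientation: [-0.095, 0.701, -0.095, -0.7]
ft_force: [0.7, 0.9, -0.2]
grip_width: 0.702
```

```bash
python3 look.py w6
```

```text
11.2 [ 0.49966974 -0.06049503  0.05376403] -105.46230191675215 [ 0.69347181  0.8801757  -0.16036788] [ 0.02140982 -0.05622765  0.01461937] 0.701676833046835
knob top z 1361 [ 0.50016167 -0.06057028  0.08267554] [0.08233651 0.08304721 0.08334803]
```

View pics/w6.png

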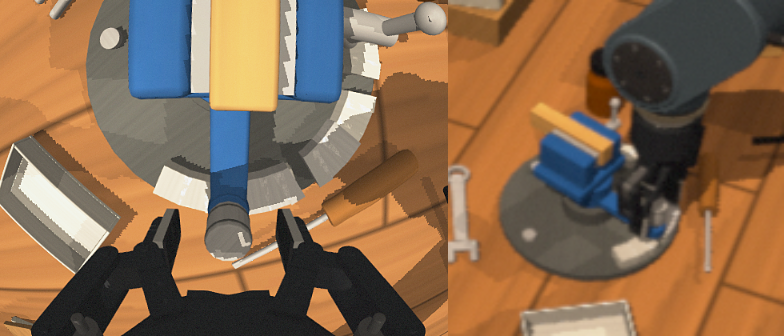

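{"op": "servo_tool", "data": {
  "moves": [
    [[0, 0, 20, 0, 0, 0, 60], [0, 0, 60, 0, 0, 0, 60], [0, 0, 100, 0, 0, 0, 70], [0, 0, 140, 0, 0, 0, 80], [0, 0, 147, 0, 0, 0, 80], [0, 0, 147, 0, 0, 0, 80], [0, 0, 147, 0, 0, 0, 80]]
  ]
}}

```text
time: 12.0
tool_pos: [0.499, -0.0604, 0.1994]
orientation: [-0.095, 0.701, -0.095, -0.701]
ft_force: [-0.9, -0.1, -1.2]
grip_width: 0.938
```

```bash
sed -i 's/<.010)/<.016)/' look.py; python3 look.py w7
python3 - <<'E'
from h import *
from bench import monitor,camera_model,snapshot,trace
print(monitor.state()["ft_force"])
m=camera_model("top"); p,_=snapshot("top"); a=cv2.imread("pics/top0.png")
for l in("catch_tray",):
    r=trace("top",l);print(l,[np.round(x["rect"],1).tolist() for x in r[:2]])
E
```

```text
12.0 [ 0.49899025 -0.06038231  0.19944957] -105.46534854982292 [-0.92742249 -0.13231388 -1.22569327] [0.01668361 0.00968207 0.02494207] 0.938473160388322
knob top z 770 [ 0.50090805 -0.05955908  0.08247816] [0.08184836 0.08295157 0.08342786]
[ 0.3365539  -0.19444472 -0.01082596]
catch_tray [[236.3, 237.7, 42.6, 40.6]]
```

View pics/w7.png

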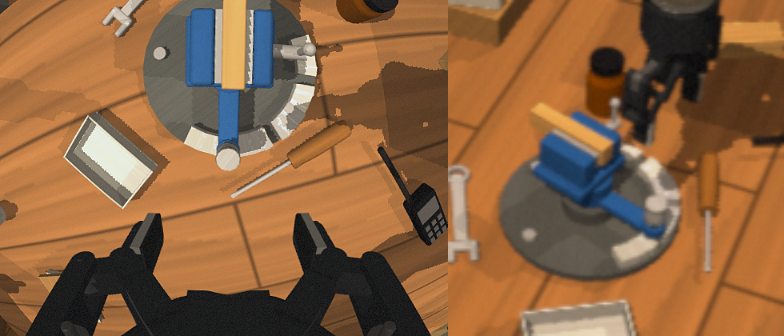

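```bash
python3 -c "
from bench import manip; print(manip.sign_off())"
```

```text
the job is handed in; nothing more can be done
None
```

The vise is turned on by one notch towards the catch tray, locked there, and let go. I handed the job in just after 12 s; no verdict was reported.

- **Lift and swing:** I gripped the knob, raised the pin about 12.5 mm and swung the arm 25° towards the tray (the stand's +y side).
- **Feeling for the notch:** I lowered the pin until it rode lightly on the strip, then crept on about 1° at a time. It lost support at about 34–35° (0.6 rad), which agrees with the gap seen by the wrist camera. One small step in the strip on the way (about 0.3–0.5 mm) was probed and passed over. Side force along the travel stayed at or below about 3 N at each reading.
- **Last checks:** The knob top measured 82.5 mm, against 82.3 mm at home before the lift, so the pin is home to within camera noise. The knob sits at about (0.501, -0.060) m. The gripper is open, about 150 mm above its grasp height, and the force on it is about zero.
- **Bench:** The tray's box in the top view moved by only about 1 pixel. The other items looked unmoved in the pictures where they showed, but I did not measure them. The two paint bottles were not looked at again.

Nothing failed, but the calibration and arm lag left offsets of about 2 mm. I corrected these before gripping.

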